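# Press the roll cassette flat and slide it home in its docking nest

### The job

The seaming-roll cassette sits loosely in its docking nest with its near edge propped up on the spring catch bar. Without lifting it out, press the cassette down flat on the nest floor, keep it down and slide it away from you until it is tight against the two stops of the rear fence, then slide it along that fence to the left until it is tight against the single stop of the left fence. Leave it there flat and square, with the catch bar sprung up behind it, and do not disturb the things lying around.

Things in the scene. Friction and masses are not known exactly. Their poses are not given: they have to be found in the camera images.
- nest: Fixed docking nest: grey painted plate 206 x 224 mm on four feet, with two dark steel fences, one at the rear and one at the left, open in front and on the right. Origin on the deck; x points to the rear fence (away from the robot), y to the left fence, z up. Plate spans x -116 to +90, y -145 to +79 mm; its top, the nest floor, is 60 mm above the deck, the fence tops 81 mm.
- rear_stops (a point): Midpoint between the faces of the two steel pads on the rear fence, 10 mm above the nest floor. In the nest's frame it is at (70, 10, 70) mm; each pad is 14 mm wide, one 30 mm to each side of it along nest y. The cassette's far face must touch both. Axes as the nest's.
- left_stop (a point): Centre of the face of the single steel pad on the left fence, 10 mm above the nest floor. In the nest's frame it is at (10, 60, 70) mm; the pad is 40 mm long along nest x. The cassette's left face must touch it. Axes as the nest's.
- seat (a point): Where the cassette's centre (point cassette_center) must be when it is home: flat on the nest floor and touching all three pads. In the nest's frame it is at (20, 15, 71) mm; axes as the nest's.
- cassette: Loose aluminium roll cassette, about 0.35 kg: smooth block (slides easily, friction about 0.2) 100 x 90 x 22 mm with a square well in its top and two steel rolls (28 mm across, 14 mm high) on its far strip at x +31, y +-24. Origin: centre of its underside; x points to the rolls, roughly nest x. Starts 16-22 mm short of the rear pads, 10-22 mm of the left pad, turned up to 0.06 rad, near edge propped up 6 mm.
- cassette_center (a point): Centre of the cassette's block, 11 mm above its underside; axes as the cassette's.
- well (a point): Centre of the floor of the square well in the cassette's top, 12 mm nearer the robot end than the cassette's centre and 14 mm above its underside. The well is 50 x 50 mm and 8 mm deep, open above: closed fingertips set into it can press on its floor and push on its walls.
- catch (a joint): Height (m) of the sprung steel catch bar over the nest floor: 0 flush, 0.006 fully up. Bar 10 mm wide (nest x -42.5 to -32.5), 95 mm long along nest y. Spring 3.4 N up, 4.1 N flush. It springs up behind the cassette, 2.5 mm to spare, once that is at the rear pads. About 4 N down in the well presses the propped cassette flat; let go before it is home, it rises again.
- hex_key: Bystander: dark hex key, 88 x 30 x 4 mm, lying on the front margin of the nest plate. Origin at its middle.
- ferrule_cap: Bystander: steel ferrule cap, 50 mm across, 10 mm high, lying on the right margin of the nest plate. Origin at its middle.
- pipe_clamp: Bystander: steel pipe clamp, 64 x 86 x 16 mm, on the deck near on the left. Origin at its middle.

How it is judged:
On the way, in this order (a step that is already met when the one before it is completed fails the run):
1. the cassette is pressed flat on the nest floor by the gripper (tilt under 0.02 rad) while still more than 8 mm short of the rear pads and 4 mm short of the left pad (angle between cassette_center's own z axis and vertical below 0.02 rad and z of cassette_center in the frame of seat below 0.002 m and x of cassette_center in the frame of seat below -0.008 m and y of cassette_center in the frame of seat below -0.004 m and contact force between the fingers and cassette above 1.5 N), for 0.1 s.
2. the cassette is flat and within 2 mm of the rear pads, the catch bar up behind it (angle between cassette_center's own z axis and vertical below 0.02 rad and z of cassette_center in the frame of seat below 0.002 m and x of cassette_center in the frame of seat above -0.002 m and value of joint catch above 0.004 m), for 0.1 s.
3. it is also within 2 mm of the left pad (angle between cassette_center's own z axis and vertical below 0.02 rad and z of cassette_center in the frame of seat below 0.002 m and x of cassette_center in the frame of seat above -0.002 m and y of cassette_center in the frame of seat above -0.002 m), for 0.1 s.
At the end, for the whole second after the job is handed in: The cassette lies flat on the nest floor (tilt under 0.02 rad, height within 2 mm), within 2 mm of the rear pads and within 2 mm of the left pad, square to the nest within 0.02 rad, at rest, with the catch bar sprung up behind it (over 4 mm) (all of step 3 and angle between the x axis of cassette and the x axis of seat, either way round below 0.02 rad and value of joint catch above 0.004 m and linear speed of cassette below 0.01 m/s); the robot touches nothing.
It fails at once if the cassette is lifted out (its centre more than 20 mm above its seated height) (z of cassette_center in the frame of seat above 0.02 m).
It fails at once if the hex key is moved by more than 20 mm (distance of hex_key from where it was at the start of the episode above 0.02 m).
It fails at once if the ferrule cap is moved by more than 20 mm (distance of ferrule_cap from where it was at the start of the episode above 0.02 m).
It fails at once if the pipe clamp is moved by more than 20 mm (distance of pipe_clamp from where it was at the start of the episode above 0.02 m).
It also fails if it takes over 38 s, if anything falls off the work surface, if the arm or the gripper's body presses on something with over 40 N, if the wrist force passes 120 N, or if a joint passes its speed limit or range.

### The arm

A 7-joint arm with a two-finger parallel gripper is mounted at the origin on a cart in front of the work surface, level with it; the furniture and walls round the work are solid. World frame = base frame: x ahead of the robot, y to its left, z up, the work surface at z = 0. Lengths are in m, angles in rad, forces in N, time in s.
With the tool pointing down it reaches from about 0.4 to 0.875 m from the base axis. Payload 6.5 kg.
Tool frame: the origin (TCP) lies midway between the tips of the shut fingers; the grasp point (between the pads) lies 19 mm behind it; z points along the fingers, y is the direction in which the jaws open and shut (so a half turn about z gives the same grasp; the last joint's range is limited). The gripper opens to 88 mm and grips with 3 to 60 N. Pads are 18 mm wide; open, the fingers measure 123 mm over their backs; the gripper's body (75 mm by 187 mm) begins 45 mm behind the grasp point.
Start: joints at [-1.403, 0.536, -0.004, 1.538, 0.003, 1.067, -0.071], TCP at [0.151, 0.632, 0.239] pointing down, gripper open.
Joint ranges: [-2.7, 2.7], [-0.37, 2.16], [-1.27, 1.26], [0.24, 2.4], [-1.31, 4.45], [0.19, 1.91], [-2.76, 2.76]. Speed limits (rad/s): [2.39, 2.39, 3.14, 3.14, 3.14, 3.14, 3.14].

### API

Orientations are given as a rotation vector (axis times angle).
In Python, from cell import bot, cams gives the robot as it stands.
- The arm moves only by the tool arm_command, never from a script. Its arguments are lists of equal length, an entry for each row: "delta_pos": the shift along the world's x, y, z in units of 25 mm (1.0 is 25 mm), a list of three; "dr": the turn, a rotation vector about the world's x, y, z in units of 6 degrees (1.0 is 6 degrees), a list of three; "claw": the opening, from 0 (shut) to 1 (fully open). A call has 1 to 8 rows; each row shifts and turns the pose as measured when the row begins; what a row does not reach is not made up. A row lasts 1/12 s, in which the tool goes at most 41.7 mm and 7.16 degrees, less where a joint would pass 70% of its speed; a pose out of reach is approached as far as the arm can. A call is refused whole if a number of a shift passes 1 or a number of a turn 1, either way. A call with a gripper value outside its range is refused whole. The fingers move at their own pace and stop on an object; "grip_force" is the grip in N (left out, the last holds). Time passes only in rows, so rows that do not move let the fingers close. It gives the time, the measured TCP pose, the force and the opening at its end, in the units of the state.
- bot.observe(): the state, without advancing time (a new reading comes with each control period).
- cams.get_image(name): name is "scene" or "top"; returns a dict with "frame" (420x560x3 uint8, blue, green, red), "fx", "fy", "cx", "cy" (pixels), "R" (3x3) and "t" (3): a world point X has camera coordinates R X + t. Camera axes: x right, y down, z forward; pixel columns grow to the right and rows downward; lengths in m; the calibration is good to about 2 mm. A picture is of the moment at which its call begins. There is no depth.
- bot.finish_job(): hands the job in, once; it reports no verdict.
Trained networks look in a picture, given as the dict that the camera call returned (one of the last four; its "shot" number tells which), for a name from the list of things; names that differ only in an ending like _2 or _b are one class to them, and where a whole thing is asked for, a point or a joint stands for the part that bears it (a point fixed in the world has none). Each returns a list of dicts, best first, with "conf" (0 to 1); they miss things now and then, are a little off and sometimes report something else, mostly with a low value. They report only what shows in the picture. A call takes as long as a camera call.
- cams.look_for(target, picture): "at" ([x, y, z] in m, in world coordinates, good to about 4 mm: the middle of the surface that is visible of it).
- cams.place_of(target, picture): "at" ([x, y, z] in m, in world coordinates, good to about 4 mm: a listed point, or the origin of a listed thing).
The state is a dict: "time": time; "qpos": joint angles; "qd": joint speeds; "effort": joint torques, N m; "position": TCP position; "tcp_rot": TCP orientation; "contact_force": force on the tool from outside, world axes, zero at the start; "ft_torque": the same for the moment, N m; "gripper_width": finger opening in m.
Only numpy, scipy, OpenCV 4.12 (cv2) and the standard library are available. Lean on these libraries where they do the work, as an engineer would, in place of code of your own. Each camera call takes 0.05 s, during which the arm holds its last target.

## Working session

There is one attempt and no reset: what is moved stays moved. The work goes in short steps, Python scripts to look and compute and a tool call to move; the robot and the scene stay as the last step left them, time stands still between calls to the robot, and variables do not carry over. Pictures are saved under pics/ and viewed, and the job is handed in when it is done.

Besides the shell and the picture viewer there is one more tool, called after ">>>" as name(argument=value, ...) on one line, values as JSON. arm_command: Moves the arm, as the interface text tells. Its arguments: {"type":"object","properties":{"delta_pos":{"type":"array","items":{"type":"array","items":{"type":"number"}}},"dr":{"type":"array","items":{"type":"array","items":{"type":"number"}}},"claw":{"type":"array","items":{"type":"number"}},"grip_force":{"type":"number"}},"required":["delta_pos","dr","claw"]}

```bash
mkdir -p pics; ls; python3 - <<'E'
from cell import bot,cams
import cv2,json
s=bot.observe();print({k:s[k] for k in('time','position','tcp_rot','contact_force','gripper_width')})
for n in('top','scene'):
    p=cams.get_image(n);cv2.imwrite(f'pics/{n}0.png',p['frame'])
    print(n,p['fx'],p['cx'],p['cy'],p['R'],p['t'])
    for t in('nest','rear_stops','left_stop','seat','cassette','cassette_center','well','hex_key','ferrule_cap','pipe_clamp'):
        try: print(t,[(d['at'],d['conf']) for d in cams.place_of(t,p)[:2]])
        except Exception as e: print(t,e)
E
```

```text
pics
{'time': 0.0, 'position': array([0.15048871, 0.63173939, 0.23785659]), 'tcp_rot': array([-3.66319846e-01, -3.12011994e+00,  2.62286186e-03]), 'contact_force': array([-0.58707046, -0.29005281,  0.82081911]), 'gripper_width': 0.08792949597465978}
top 397.3234703305972 275.69563127065913 208.4271878383626 [[ 0.0026333  -0.99999102  0.00332196]
 [-0.97718527 -0.00327871 -0.21236335]
 [ 0.21237234 -0.00268696 -0.97718513]] [0.06315194 0.51771536 0.81235494]
nest [([0.4807, 0.0518, 0.0816], 0.56), ([0.5567, 0.0826, 0.0692], 0.46)]
rear_stops [([0.5584, 0.0832, 0.0701], 0.69)]
left_stop [([0.4849, 0.1208, 0.0742], 0.74)]
seat [([0.5061, 0.0826, 0.0682], 0.67)]
cassette [([0.4906, 0.0539, 0.0637], 0.85)]
cassette_center [([0.4881, 0.0508, 0.0763], 0.97)]
well [([0.4812, 0.0472, 0.0771], 0.72), ([0.4873, 0.0546, 0.0748], 0.51)]
hex_key [([0.4091, -0.0038, 0.058], 0.44)]
ferrule_cap [([0.5311, -0.0412, 0.0631], 0.59)]
pipe_clamp [([0.3883, 0.2353, -0.0009], 0.65)]
scene 459.88688389250586 286.06237433532146 209.09655132058325 [[ 0.59996122 -0.79991064  0.01376611]
 [-0.5435726  -0.42020323 -0.72660724]
 [ 0.58700542  0.42845329 -0.68691514]] [-0.26677963  0.35858374  0.59538716]
nest [([0.4893, 0.0589, 0.0009], 0.89)]
rear_stops [([0.5588, 0.0811, 0.0685], 0.97), ([0.4891, 0.0616, -0.001], 0.71)]
left_stop [([0.4886, 0.1196, 0.0687], 0.77)]
seat [([0.5026, 0.0794, 0.0683], 0.65)]
cassette [([0.492, 0.0591, 0.0608], 0.89)]
cassette_center [([0.4928, 0.0527, 0.0764], 0.91)]
well [([0.4768, 0.0551, 0.0782], 0.87)]
hex_key [([0.3984, -0.0056, 0.0587], 0.57)]
ferrule_cap [([0.5282, -0.0474, 0.0621], 0.66), ([0.5554, 0.0831, 0.0691], 0.32)]
pipe_clamp [([0.3907, 0.226, -0.0], 0.77)]
```

View pics/top0.png

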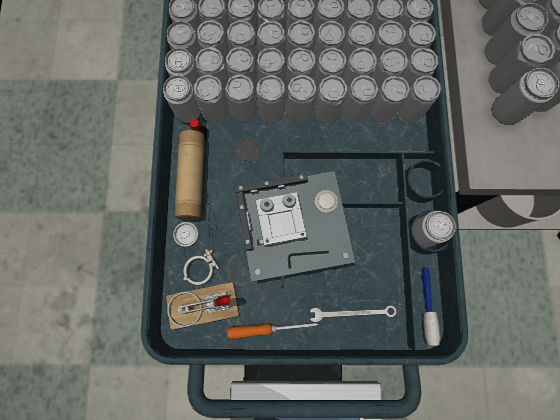

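View pics/scene0.png

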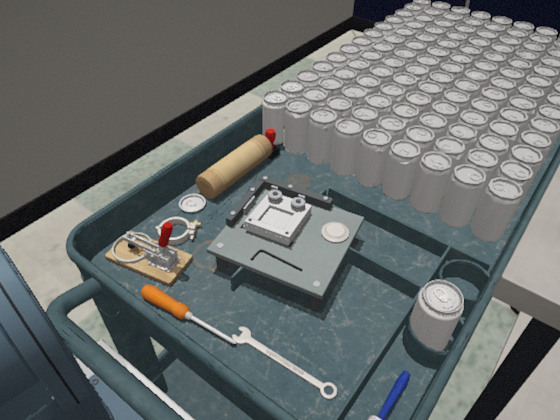

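```bash
python3 - <<'E'
import cv2
i=cv2.imread('pics/top0.png')[110:300,170:360]
cv2.imwrite('pics/top0z.png',cv2.resize(i,None,fx=3.15,fy=3.15,interpolation=cv2.INTER_CUBIC))
E
```

```text
(no output)
```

View pics/top0z.png

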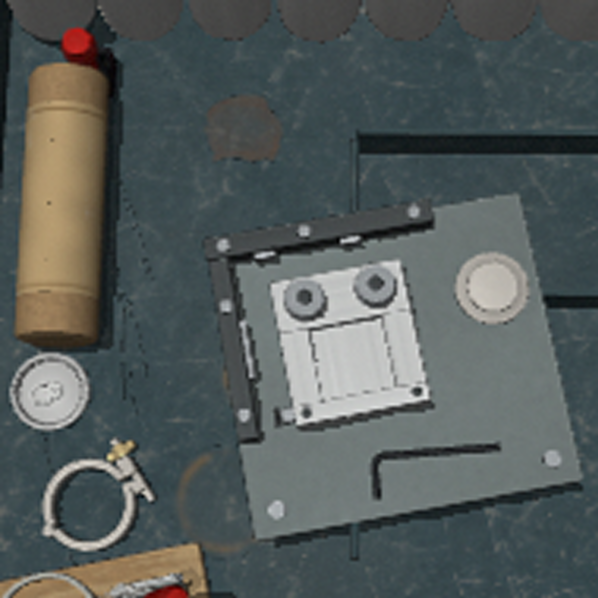

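The top view shows the nest turned about +10°. The rear fence runs from (301,176) to (240,188) and the left fence down to (248,249), with the cassette at about (281,217). The hex key is at about (308,256) and the ferrule cap at (326,201). Next I'll fit the poses from corners.

```bash
python3 - <<'E'
import cv2
i=cv2.imread('pics/scene0.png')[175:300,205:370]
cv2.imwrite('pics/scene0z.png',cv2.resize(i,None,fx=4.5,fy=4.5,interpolation=cv2.INTER_CUBIC))
i=cv2.imread('pics/top0.png')[165:290,230:360]
cv2.imwrite('pics/top0zz.png',cv2.resize(i,None,fx=4.5,fy=4.5,interpolation=cv2.INTER_CUBIC))
E
```

```text
(no output)
```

View pics/scene0z.png

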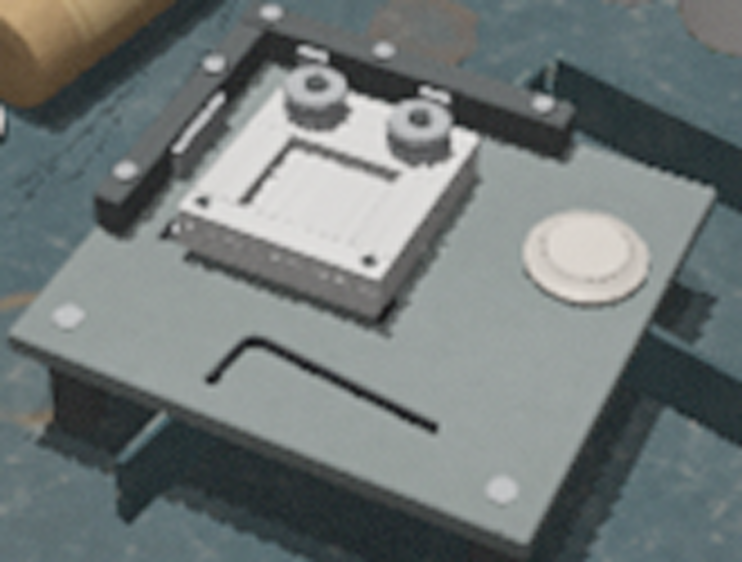

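View pics/top0zz.png

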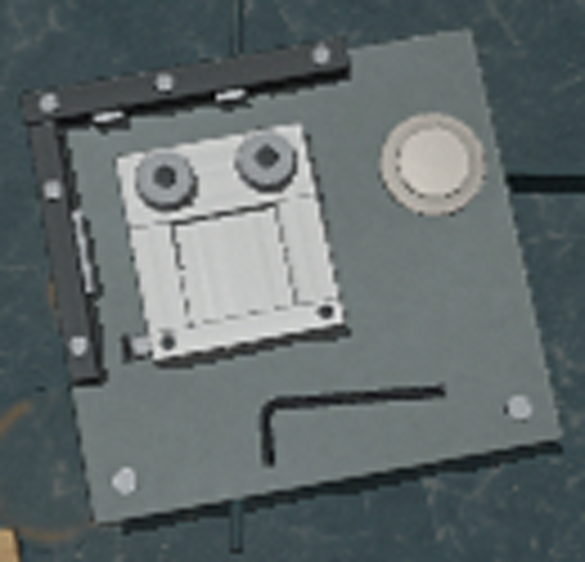

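```bash
cat > h.py <<'E'
import numpy as np
from scipy.optimize import least_squares
from scipy.spatial.transform import Rotation as Ro
def proj(p,X):
    c=np.asarray(X)@np.array(p['R']).T+np.array(p['t'])
    return np.c_[p['fx']*c[:,0]/c[:,2]+p['cx'],p['fy']*c[:,1]/c[:,2]+p['cy']]
def un(z,s,off): return (np.array(z,float)+.5)/s-.5+np.array(off)
def fit(model,obs,x0):  # obs: list of (pic, local pts mm, px)
    f=lambda v:np.concatenate([(proj(p,model(v,np.array(l)/1000.))-z).ravel() for p,l,z in obs])
    r=least_squares(f,x0,loss='soft_l1'); return r.x,f(r.x)
def planar(v,l): # x,y,yaw
    c,s=np.cos(v[2]),np.sin(v[2]); return np.c_[v[0]+c*l[:,0]-s*l[:,1],v[1]+s*l[:,0]+c*l[:,1],l[:,2]]
def tilted(v,l,pitch=0.06,z=0.063): # near edge up
    R=Ro.from_euler('ZY',[v[2],pitch]).as_matrix(); return l@R.T+np.array([v[0],v[1],z])
E
python3 - <<'E'
from h import *
from cell import bot,cams
T=cams.get_image('top');S=cams.get_image('scene')
ut=lambda z:un(z,4.5,(230,165)); us=lambda z:un(z,4.5,(205,175))
N=[(90,-145,60),(-116,-145,60),(-116,79,60)]
to=(T,N,ut([(471,29),(562,437),(97,522)]));so=(S,N,us([(714,188),(530,545),(10,338)]))
for o in([to],[so],[to,so]):
    v,r=fit(planar,o,[.49,.06,.17]);print(v,np.round(r,1))
nv=v
c=[(50,45,22),(50,-45,22),(-50,-45,22),(-50,45,22),(31,24,36),(31,-24,36)]
to=(T,c,ut([(118,157),(302,124),(343,322),(155,362),(165,178),(267,157)]))
so=(S,c[1:],us([(478,148),(383,280),(183,208),(316,85),(421,118)]))
for o in([to],[so],[to,so]):
    v,r=fit(tilted,o,[.49,.06,.17]);
    d=v[:2]-nv[:2];a=nv[2];R=np.array([[np.cos(a),np.sin(a)],[-np.sin(a),np.cos(a)]])
    print(v,'nest frame',R@d*1000,v[2]-a,np.round(r,1))
print('seat',planar(nv,np.array([[.02,.015,.071]])),'well',tilted(v,np.array([[-.012,0,.014]])))
for n,l in(('rear',[.07,.01,.07]),('left',[.01,.06,.07])):print(n,planar(nv,np.array([l])))
E
```

```text
[0.48940299 0.06059863 0.18188668] [ 0.3 -1.   0.4  0.2 -0.8  0.5]
[0.48809797 0.05967409 0.19484199] [ 0.5 -0.1  0.4  0.  -1.2 -0.2]
[0.4887087  0.05999747 0.18918441] [ 0.2 -1.1  1.  -0.1 -0.1  1.   0.6  0.  -0.2 -0.1 -1.2 -0.7]
[0.48980261 0.0542711  0.19430068] nest frame [-2.49362747e-03 -5.82991402e+00] 0.005116265773661477 [-0.6 -0.2 -0.  -0.6  0.7  0.5 -0.2 -0.1  0.1 -0.1  0.   0.3]
[0.49139353 0.05357855 0.20272325] nest frame [ 1.42980335 -6.80929356] 0.013538836863922737 [ 1.  -2.9 -0.   0.2 -0.9  0.2  0.1  0.1 -0.1  0.3]
[0.49045495 0.05381389 0.19908077] nest frame [ 0.55222465 -6.40164961] 0.009896357432407882 [-0.5 -0.3  0.1 -1.   1.   0.1  0.1 -0.3  0.3 -0.3  0.2  0.   0.7 -2.7
 -0.6  0.5 -1.4  0.3 -0.2  0.3 -0.4  0.6]
seat [[0.50553099 0.07849099 0.071     ]] well [[0.47953605 0.05161096 0.07769438]]
rear [[0.55557918 0.0829831  0.07      ]]
left [[0.4872468  0.12080752 0.07      ]]
```

Both cameras agree. The nest yaw is about 0.19 rad, and the cassette needs about +19.5 mm to the rear and +21 mm left in the nest frame. Those fall within the stated start ranges. Now moving over the well with the fingers shut.

>>> arm_command(delta_pos=[[0.5, -0.9, 0], [0.55, -0.95, 0], [0.55, -0.95, 0], [0.55, -0.95, 0], [0.55, -0.95, 0], [0.55, -0.95, 0], [0.55, -0.95, 0], [0.55, -0.95, 0]], dr=[[0, 0, 0.2], [0, 0, 0.2], [0, 0, 0.2], [0, 0, 0.2], [0, 0, 0.2], [0, 0, 0.2], [0, 0, 0.2], [0, 0, 0.2]], claw=[0, 0, 0, 0, 0, 0, 0, 0], grip_force=20)

```text
time: 1.87
position: [0.2565, 0.441, 0.2385]
tcp_rot: [-0.075, -3.138, -0.007]
contact_force: [0.7, 1.5, 0.6]
gripper_width: 0.037
```

>>> arm_command(delta_pos=[[0.55, -0.95, 0], [0.55, -0.95, 0], [0.55, -0.95, 0], [0.55, -0.95, 0], [0.55, -0.95, 0], [0.55, -0.95, 0], [0.55, -0.95, 0], [0.55, -0.95, 0]], dr=[[0, 0, 0.15], [0, 0, 0.15], [0, 0, 0.15], [0, 0, 0.15], [0, 0, 0.15], [0, 0, 0.15], [0, 0, 0.15], [0, 0, 0.15]], claw=[0, 0, 0, 0, 0, 0, 0, 0])

```text
time: 2.53
position: [0.3713, 0.2413, 0.2404]
tcp_rot: [0.134, -3.138, -0.013]
contact_force: [0.2, 0.6, -0.1]
gripper_width: 0.0005
```

>>> arm_command(delta_pos=[[0.55, -0.95, 0], [0.55, -0.95, 0], [0.55, -0.95, 0], [0.55, -0.95, 0], [0.55, -0.95, 0], [0.5, -0.9, 0], [0, 0, 0], [0, 0, 0]], dr=[[0, 0, 0.15], [0, 0, 0.15], [0, 0, 0.15], [0, 0, 0.15], [0, 0, 0.15], [0, 0, 0.15], [0, 0, 0], [0, 0, 0]], claw=[0, 0, 0, 0, 0, 0, 0, 0])

```text
time: 3.2
position: [0.459, 0.0867, 0.2429]
tcp_rot: [-0.276, 3.124, 0.014]
contact_force: [-0.2, -0.2, -0.8]
gripper_width: 0.0006
```

>>> arm_command(delta_pos=[[0.4, -0.7, 0], [0.4, -0.7, -0.5], [0, 0, -0.9], [0, 0, -0.9], [0, 0, -0.9], [0, 0, -0.8], [0, 0, -0.3], [0, 0, 0]], dr=[[0, 0, 0.1], [0, 0, 0], [0, 0, 0], [0, 0, 0], [0, 0, 0], [0, 0, 0], [0, 0, 0], [0, 0, 0]], claw=[0, 0, 0, 0, 0, 0, 0, 0])

```text
time: 3.87
position: [0.4797, 0.0581, 0.1336]
tcp_rot: [-0.304, 3.115, 0.021]
contact_force: [0.5, -0.1, 0.1]
gripper_width: 0.0007
```

```bash
cat > look.py <<'E'
import sys,cv2
from h import *
from cell import bot,cams
n=sys.argv[1]
S=cams.get_image('scene');T=cams.get_image('top')
a=cv2.resize(S['frame'][165:300,205:370],None,fx=4.5,fy=4.5,interpolation=cv2.INTER_CUBIC)
cv2.imwrite(f'pics/s{n}.png',a)
b=cv2.resize(T['frame'][165:290,230:360],None,fx=4.5,fy=4.5,interpolation=cv2.INTER_CUBIC)
cv2.imwrite(f'pics/t{n}.png',b)
s=bot.observe();print({k:np.round(s[k],4) for k in('time','position','tcp_rot','contact_force')})
p=s['position'];print('nest frame tcp',(Ro.from_euler('z',-.189).as_matrix()@(p-[.4887,.06,0]))*1000)
E
python3 look.py 1
```

```text
{'time': np.float64(3.9667), 'position': array([0.4809, 0.058 , 0.1352]), 'tcp_rot': array([-0.3031,  3.1124,  0.0214]), 'contact_force': array([-0.6449, -0.1993, -0.2304])}
nest frame tcp [ -8.07056446  -0.44515265 135.19180262]
```

View pics/s1.png

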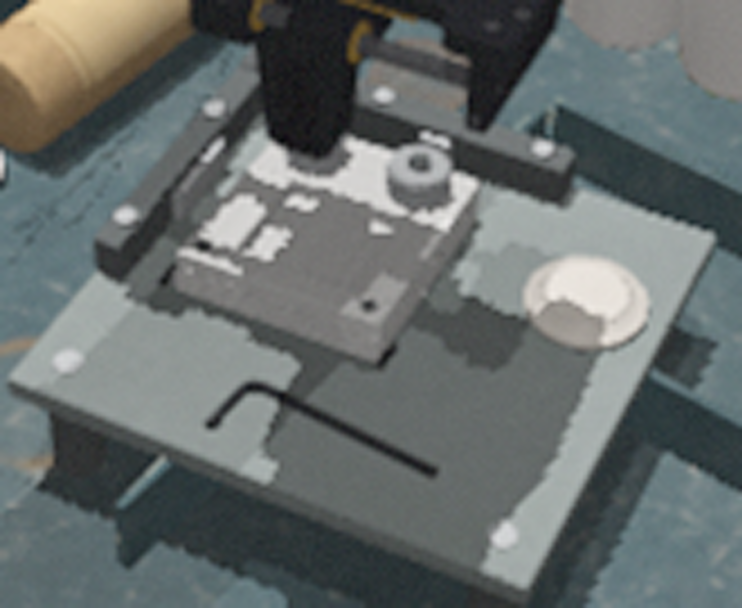

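View pics/t1.png

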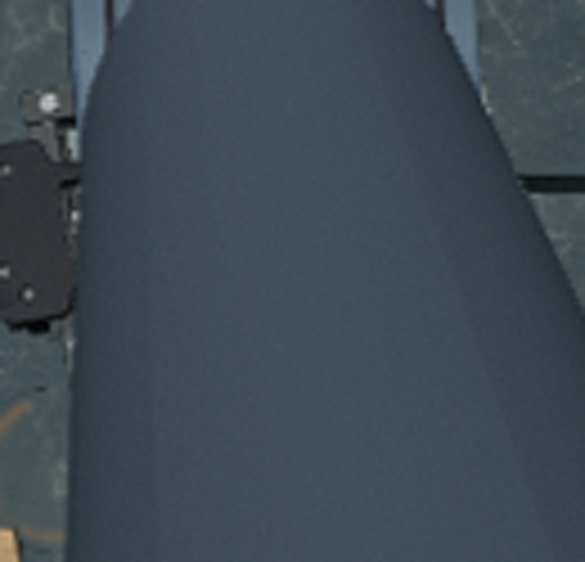

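>>> arm_command(delta_pos=[[-0.05, -0.26, -0.4], [0, 0, -0.5], [0, 0, -0.5], [0, 0, 0]], dr=[[0, 0, 0], [0, 0, 0], [0, 0, 0], [0, 0, 0]], claw=[0, 0, 0, 0])

```text
time: 4.3
position: [0.483, 0.0517, 0.1026]
tcp_rot: [-0.304, 3.103, 0.023]
contact_force: [-0.4, -0.6, -0.2]
gripper_width: 0.0007
```

```bash
python3 look.py 2; python3 - <<'E'
from h import *
from cell import bot,cams
S=cams.get_image('scene');p=bot.observe()['position']
w=lambda X:(proj(S,X)-[205,165])*4.5
R=Ro.from_rotvec(bot.observe()['tcp_rot']).as_matrix();print(R[:,2])
print('tip corners',w([p+R@np.array(q) for q in[(.009,.0175,0),(.009,-.0175,0),(-.009,-.0175,0),(-.009,.0175,0)]]))
v=[.4905,.0538,.199]
print('well rim',w(tilted(v,np.array([(13,25,22),(13,-25,22),(-37,-25,22),(-37,25,22)])/1000)))
E
```

```text
{'time': np.float64(4.4), 'position': array([0.484 , 0.0518, 0.1041]), 'tcp_rot': array([-0.3036,  3.1007,  0.0237]), 'contact_force': array([ 0.2928,  0.1801, -0.7502])}
nest frame tcp [ -6.10645859  -7.15324632 104.05434131]
[ 0.02491157  0.01787499 -0.99952984]
tip corners [[274.86355919 193.06073095]
 [353.37333177 220.90831677]
 [372.97326609 192.13577081]
 [295.29524297 165.02535447]]
well rim [[291.15038366 178.76157156]
 [399.67937869 215.45593959]
 [346.8131577  288.67936331]
 [234.67730446 249.09859454]]
```

View pics/s2.png

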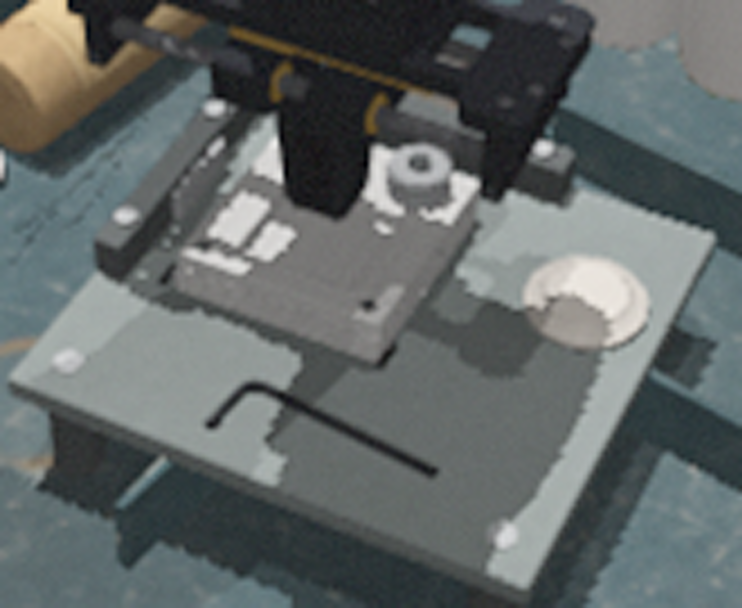

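>>> arm_command(delta_pos=[[-0.16, 0, -0.3], [-0.04, 0, -0.3], [0, 0, -0.2], [0, 0, 0]], dr=[[-0.17, 0.24, 0], [0, 0, 0], [0, 0, 0], [0, 0, 0]], claw=[0, 0, 0, 0])

```text
time: 4.78
position: [0.4806, 0.0525, 0.0848]
tcp_rot: [-0.307, 3.125, -0.001]
contact_force: [0.1, 0.4, -0.2]
gripper_width: 0.0006
```

```bash
python3 look.py 3;python3 - <<'E'
from h import *
from cell import bot
print(Ro.from_rotvec(bot.observe()['tcp_rot']).as_matrix().round(3))
E
```

```text
{'time': np.float64(4.8833), 'position': array([0.4808, 0.0523, 0.0854]), 'tcp_rot': array([-3.0620e-01,  3.1246e+00, -1.2000e-03]), 'contact_force': array([-0.2096,  0.1344,  0.3974])}
nest frame tcp [-9.15678079 -6.07267803 85.35457721]
[[-0.981 -0.194  0.002]
 [-0.194  0.981 -0.001]
 [-0.002 -0.001 -1.   ]]
```

View pics/s3.png

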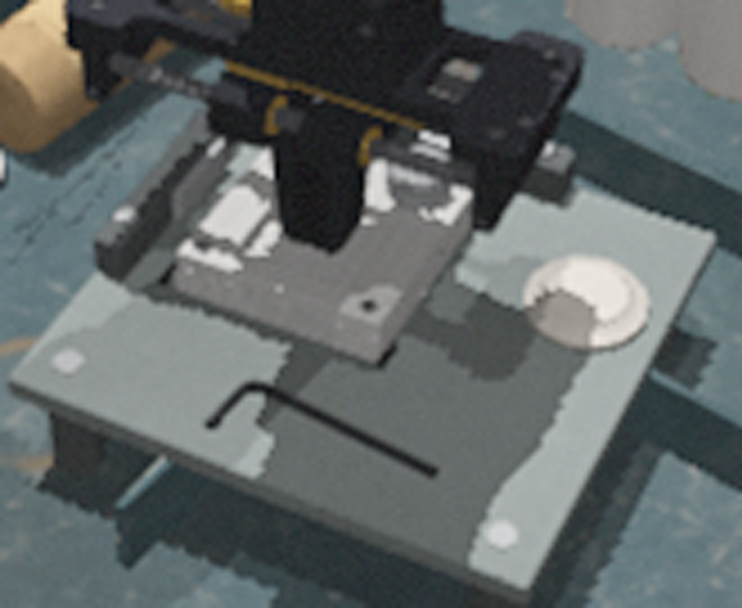

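Fingers are centred over the well and vertical, with the tips at about (325,245) in the crop. Now pressing down.

>>> arm_command(delta_pos=[[0, 0, -0.2], [0, 0, -0.2], [0, 0, -0.1]], dr=[[0, 0, 0], [0, 0, 0], [0, 0, 0]], claw=[0, 0, 0])

```text
time: 5.13
position: [0.4821, 0.0524, 0.0742]
tcp_rot: [-0.305, 3.122, 0.0]
contact_force: [-11.3, -0.9, 57.0]
gripper_width: 0.0003
```

>>> arm_command(delta_pos=[[0, 0, -0.1], [0, 0, -0.1]], dr=[[0, 0, 0], [0, 0, 0]], claw=[0, 0])

```text
time: 5.3
position: [0.4854, 0.0527, 0.0743]
tcp_rot: [-0.303, 3.117, 0.004]
contact_force: [-7.8, -0.3, 36.3]
gripper_width: 0.0006
```

>>> arm_command(delta_pos=[[0, 0, -0.03], [0.1, 0.02, -0.03], [0.1, 0.02, -0.03]], dr=[[0, 0, 0], [0, 0, 0], [0, 0, 0]], claw=[0, 0, 0])

```text
time: 5.55
position: [0.4918, 0.0536, 0.0744]
tcp_rot: [-0.301, 3.114, 0.006]
contact_force: [-4.1, -0.0, 18.4]
gripper_width: 0.0002
```

```bash
python3 look.py 4
```

```text
{'time': np.float64(5.65), 'position': array([0.4926, 0.0537, 0.0745]), 'tcp_rot': array([-0.3008,  3.1132,  0.0058]), 'contact_force': array([-1.4415,  0.0238, 13.4351])}
nest frame tcp [ 2.6077246  -6.91290871 74.46702624]
```

View pics/s4.png

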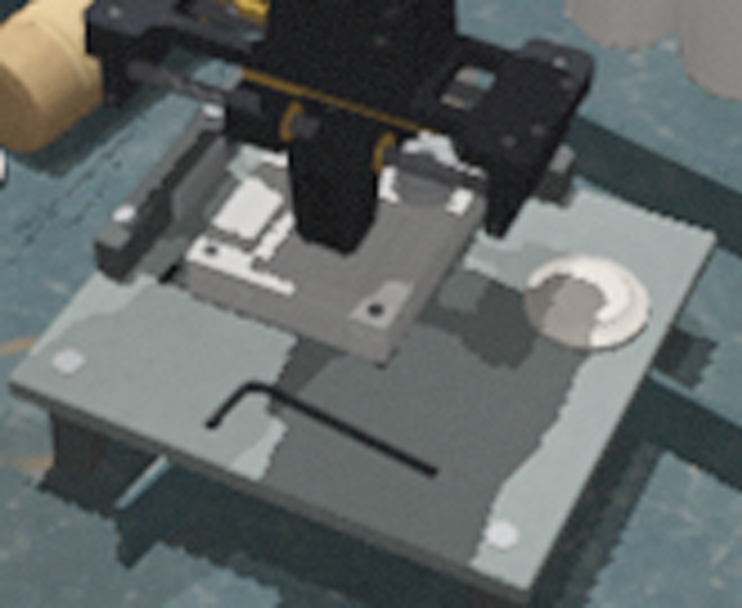

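The cassette lies flat and is being carried along. Continuing to the rear.

>>> arm_command(delta_pos=[[0.12, 0.02, -0.03], [0.12, 0.025, -0.03], [0.12, 0.025, -0.03], [0.12, 0.025, -0.03]], dr=[[0, 0, 0], [0, 0, 0], [0, 0, 0], [0, 0, 0]], claw=[0, 0, 0, 0])

```text
time: 5.98
position: [0.5056, 0.0557, 0.0744]
tcp_rot: [-0.299, 3.114, 0.008]
contact_force: [-12.3, -2.6, 28.3]
gripper_width: 0.0006
```

```bash
python3 look.py 5
```

```text
{'time': np.float64(6.0833), 'position': array([0.5058, 0.0557, 0.0744]), 'tcp_rot': array([-0.2987,  3.1133,  0.0079]), 'contact_force': array([-6.8854, -0.5075, 18.9181])}
nest frame tcp [15.95809985 -7.40761343 74.4192187 ]
```

View pics/s5.png

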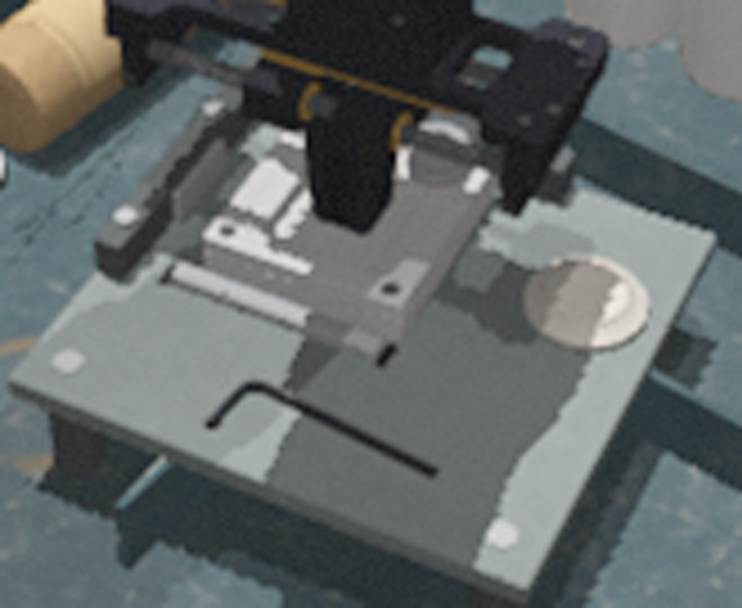

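The catch bar has sprung up behind the cassette, visible from (165,270) to (390,350). Now seating it firmly on the rear pads with less downforce.

>>> arm_command(delta_pos=[[0.1, 0.02, 0.01], [0.1, 0.02, 0.0], [0.1, 0.02, 0.0], [0.1, 0.02, 0.0]], dr=[[0, 0, 0], [0, 0, 0], [0, 0, 0], [0, 0, 0]], claw=[0, 0, 0, 0])

```text
time: 6.42
position: [0.5119, 0.0567, 0.0744]
tcp_rot: [-0.298, 3.123, 0.008]
contact_force: [-14.4, -2.6, 26.6]
gripper_width: 0.0008
```

>>> arm_command(delta_pos=[[0.08, 0.015, 0.06], [0.08, 0.015, 0.02], [0.08, 0.015, 0.0]], dr=[[0, 0, 0], [0, 0, 0], [0, 0, 0]], claw=[0, 0, 0])

```text
time: 6.67
position: [0.5119, 0.0567, 0.0744]
tcp_rot: [0.297, -3.117, -0.008]
contact_force: [-10.3, -1.8, 21.7]
gripper_width: 0.0008
```

>>> arm_command(delta_pos=[[0.03, 0, 0.1], [0.05, 0.01, 0.0]], dr=[[0, 0, 0], [0, 0, 0]], claw=[0, 0])

```text
time: 6.83
position: [0.5119, 0.0566, 0.0758]
tcp_rot: [0.296, -3.112, -0.007]
contact_force: [-5.1, 0.2, 2.2]
gripper_width: 0.0006
```

```bash
python3 look.py 6
```

```text
{'time': np.float64(6.9333), 'position': array([0.5119, 0.0566, 0.0755]), 'tcp_rot': array([ 0.2964, -3.1123, -0.007 ]), 'contact_force': array([-4.9147, -0.7478,  2.5188])}
nest frame tcp [22.15976301 -7.66804725 75.50287899]
```

View pics/s6.png

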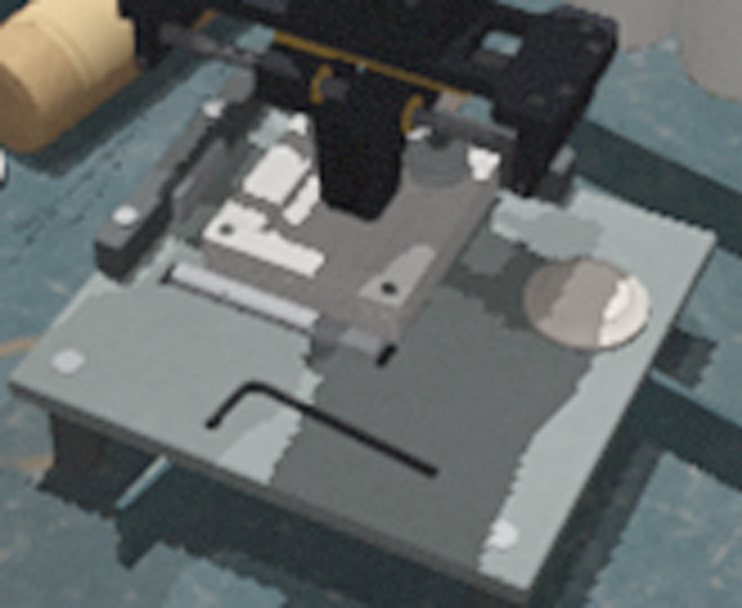

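Finger bears on the well's far wall with almost no downforce, so the cassette is against the rear pads. Now sliding left with a light bias to the rear.

>>> arm_command(delta_pos=[[-0.01, 0.15, 0], [-0.01, 0.15, 0], [-0.01, 0.15, 0], [-0.01, 0.15, 0]], dr=[[0, 0, 0], [0, 0, 0], [0, 0, 0], [0, 0, 0]], claw=[0, 0, 0, 0])

```text
time: 7.27
position: [0.5095, 0.0695, 0.0746]
tcp_rot: [0.291, -3.109, -0.002]
contact_force: [-5.4, -3.7, 6.5]
gripper_width: 0.0002
```

```bash
python3 look.py 7
```

```text
{'time': np.float64(7.3667), 'position': array([0.5093, 0.0705, 0.0746]), 'tcp_rot': array([ 0.2931, -3.109 , -0.0035]), 'contact_force': array([-4.5052, -1.0618,  5.3248])}
nest frame tcp [22.23131043  6.42653994 74.60697782]
```

View pics/s7.png

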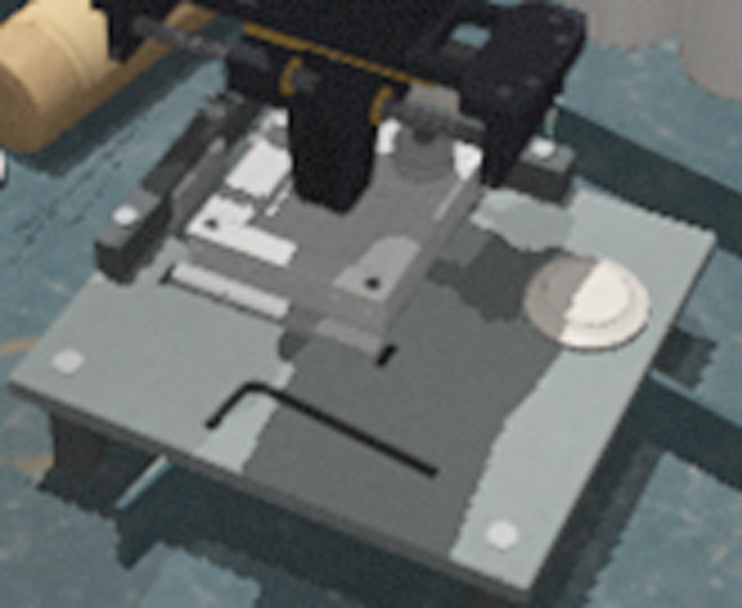

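>>> arm_command(delta_pos=[[-0.01, 0.15, 0.01], [-0.01, 0.15, 0], [-0.01, 0.15, 0], [-0.01, 0.12, 0]], dr=[[0, 0, 0], [0, 0, 0], [0, 0, 0], [0, 0, 0]], claw=[0, 0, 0, 0])

```text
time: 7.7
position: [0.5067, 0.0843, 0.0746]
tcp_rot: [0.291, -3.106, -0.0]
contact_force: [-4.1, -3.8, 3.6]
gripper_width: 0.0006
```

```bash
python3 look.py 8
```

```text
{'time': np.float64(7.8), 'position': array([0.5066, 0.0848, 0.0746]), 'tcp_rot': array([ 2.9220e-01, -3.1057e+00, -1.0000e-03]), 'contact_force': array([-4.8554, -1.3635,  3.2922])}
nest frame tcp [22.26524135 21.01522833 74.62257948]
```

View pics/s8.png

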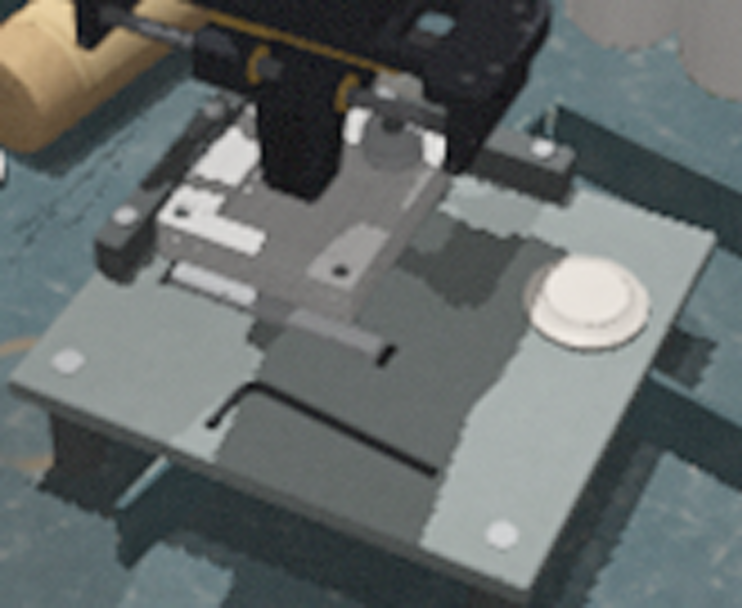

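>>> arm_command(delta_pos=[[-0.01, 0.12, 0.01], [-0.01, 0.12, 0], [-0.01, 0.12, 0]], dr=[[0, 0, 0], [0, 0, 0], [0, 0, 0]], claw=[0, 0, 0])

```text
time: 8.05
position: [0.5056, 0.0902, 0.0747]
tcp_rot: [0.289, -3.105, 0.008]
contact_force: [-2.6, -17.6, 5.0]
gripper_width: 0.0007
```

>>> arm_command(delta_pos=[[-0.01, 0.12, 0], [-0.01, 0.12, 0]], dr=[[0, 0, 0], [0, 0, 0]], claw=[0, 0])

```text
time: 8.22
position: [0.5056, 0.09, 0.0748]
tcp_rot: [0.282, -3.105, 0.019]
contact_force: [-3.6, -10.2, 4.3]
gripper_width: 0.0007
```

>>> arm_command(delta_pos=[[0.08, 0.05, 0], [0.08, 0.05, 0], [0.05, 0.05, 0]], dr=[[0, 0, 0], [0, 0, 0], [0, 0, 0]], claw=[0, 0, 0])

```text
time: 8.47
position: [0.5057, 0.0899, 0.0748]
tcp_rot: [0.278, -3.094, 0.027]
contact_force: [-5.5, -6.9, 6.6]
gripper_width: 0.0005
```

```bash
python3 look.py 9
```

```text
{'time': np.float64(8.5667), 'position': array([0.5057, 0.0899, 0.0747]), 'tcp_rot': array([ 0.278 , -3.0936,  0.0271]), 'contact_force': array([-6.7989, -6.5539,  9.8372])}
nest frame tcp [22.27776006 26.14894332 74.73995576]
```

View pics/s9.png

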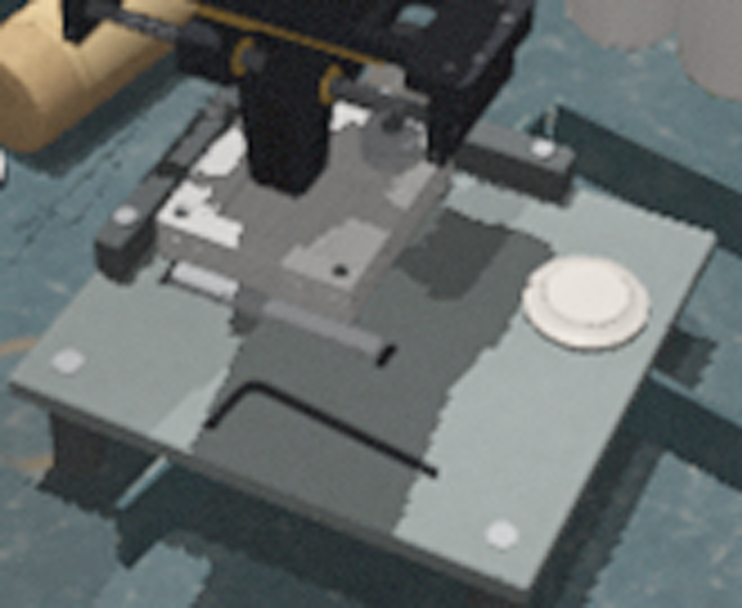

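The cassette hole at (180,212) has not moved since the last picture, so the cassette is on the left stop and the finger only slid to the well wall. Now lifting off.

>>> arm_command(delta_pos=[[-0.03, -0.03, 0.15], [-0.06, -0.05, 0.3], [0, 0, 0.5], [0, 0, 0.9], [0, 0, 0.9], [0, 0, 0.9], [0, 0, 0.9]], dr=[[0, 0, 0], [0, 0, 0], [0, 0, 0], [0, 0, 0], [0, 0, 0], [0, 0, 0], [0, 0, 0]], claw=[0, 0, 0, 0, 0, 0, 0])

```text
time: 9.15
position: [0.5073, 0.0931, 0.1952]
tcp_rot: [0.286, -3.103, 0.022]
contact_force: [0.2, 0.6, -0.1]
gripper_width: 0.0003
```

>>> arm_command(delta_pos=[[-0.5, 0.9, 0.3], [-0.5, 0.9, 0.3], [-0.5, 0.9, 0.3], [-0.5, 0.9, 0], [-0.5, 0.9, 0], [-0.5, 0.9, 0], [-0.5, 0.9, 0], [-0.5, 0.9, 0]], dr=[[0, 0, 0], [0, 0, 0], [0, 0, 0], [0, 0, 0], [0, 0, 0], [0, 0, 0], [0, 0, 0], [0, 0, 0]], claw=[0, 0, 0, 0, 0, 0, 0, 0])

```text
time: 9.82
position: [0.4166, 0.2838, 0.2397]
tcp_rot: [-0.273, 3.115, 0.004]
contact_force: [0.2, 0.2, -0.5]
gripper_width: 0.0004
```

>>> arm_command(delta_pos=[[-0.5, 0.9, 0], [-0.5, 0.9, 0], [-0.5, 0.9, 0], [-0.5, 0.9, 0], [-0.5, 0.9, 0], [0, 0, 0], [0, 0, 0], [0, 0, 0]], dr=[[0, 0, 0], [0, 0, 0], [0, 0, 0], [0, 0, 0], [0, 0, 0], [0, 0, 0], [0, 0, 0], [0, 0, 0]], claw=[0, 0, 0, 0, 0, 0, 0, 0])

```text
time: 10.48
position: [0.3481, 0.4175, 0.2533]
tcp_rot: [-0.294, 3.095, 0.043]
contact_force: [-0.6, 0.7, -0.1]
gripper_width: 0.0003
```

```bash
python3 look.py 10
```

```text
{'time': np.float64(10.5833), 'position': array([0.3489, 0.4163, 0.253 ]), 'tcp_rot': array([-0.291 ,  3.0956,  0.0411]), 'contact_force': array([-0.0296, -0.5151, -0.022 ])}
nest frame tcp [-70.33414335 376.20317695 253.03578526]
```

View pics/s10.png

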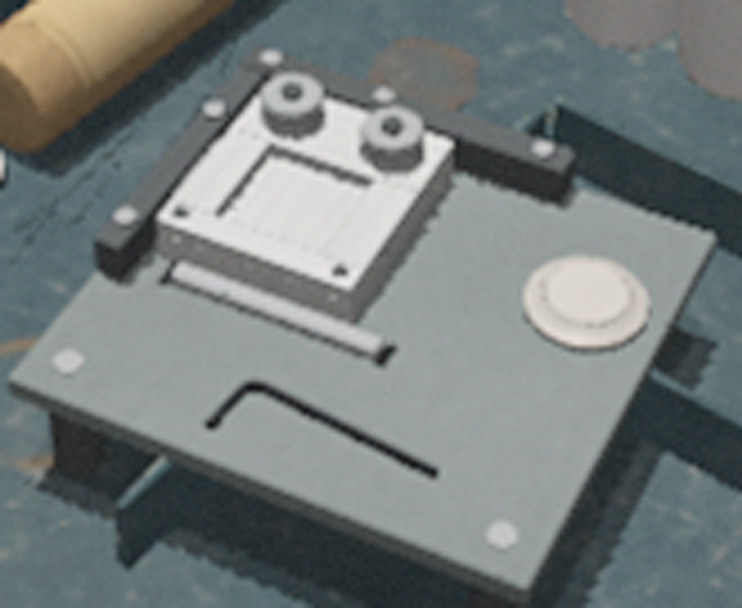

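View pics/t10.png

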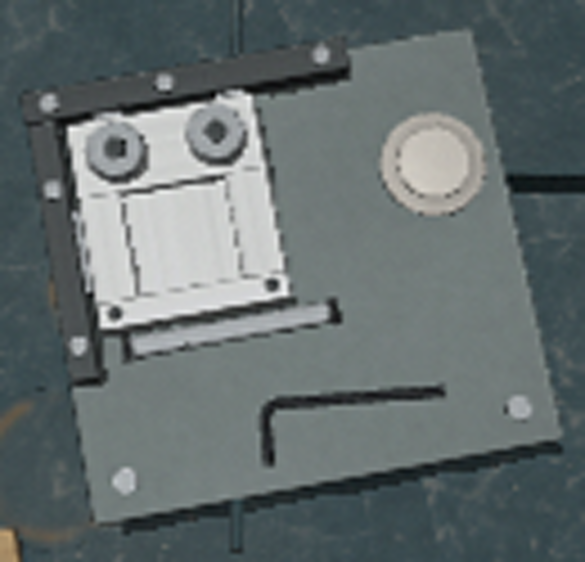

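```bash
python3 - <<'E'
from h import *
from cell import bot,cams
T=cams.get_image('top');S=cams.get_image('scene')
ut=lambda z:un(z,4.5,(230,165)); us=lambda z:un(z,4.5,(205,165))
c=[(50,45,82),(50,-45,82),(-50,-45,82),(-50,45,82),(31,24,96),(31,-24,96)]
to=(T,c,ut([(68,127),(250,92),(290,293),(103,330),(116,149),(216,131)]))
so=(S,c[1:],us([(453,148),(348,291),(159,220),(293,90),(392,127)]))
N=[(90,-145,60),(-116,-145,60),(-116,79,60)]
nt=(T,N,ut([(471,29),(562,437),(97,522)]));ns=(S,N,us([(714,233),(530,590),(10,383)]))
for o,no in(([to],[nt]),([so],[ns]),([to,so],[nt,ns])):
    v,r=fit(planar,o,[.5,.07,.19]);nv,_=fit(planar,no,[.49,.06,.19]);a=nv[2]
    print(v,nv,'in seat frame mm',Ro.from_euler('z',-a).as_matrix()[:2,:2]@(v[:2]-nv[:2])*1000-[20,15],v[2]-a,np.round(r,1))
E
```

```text
[0.50578658 0.07850724 0.19145786] [0.48940299 0.06059863 0.18188668] in seat frame mm [-0.6472675  -0.35035804] 0.009571180459975431 [-0.6 -0.3  0.4 -0.1  0.7  0.5 -0.1  0.3 -0.3 -0.1  0.  -0.2]
[0.50577978 0.07795078 0.17548584] [0.48809797 0.05967409 0.19484199] in seat frame mm [ 0.88581478 -0.49254201] -0.01935615675581484 [ 0.6 -1.2  0.2  0.  -1.  -0.4 -0.1  1.   0.2  0.4]
[0.50582904 0.07830454 0.18549351] [0.4887087  0.05999747 0.18918442] in seat frame mm [ 0.25766883 -0.23917476] -0.003690909111240731 [-0.4 -0.5  0.6 -0.1  0.7  0.6 -0.2  0.2 -0.1 -0.2  0.2 -0.2  0.3 -1.5
  0.5 -0.2 -1.1 -0.3 -0.5  0.9 -0.1  0.2]
```

Within 1 mm of seat, and square within measurement noise. Handing in.

```bash
python3 -c "
from cell import bot
print(bot.finish_job())"
```

```text
the job is handed in; nothing more can be done
None
```

I pressed the cassette flat with the shut fingers in its well and slid it onto the two rear pads, where the catch bar sprung up behind it. I then slid it left until it met the left stop, lifted the fingers clear and handed in the job at about 11 s of the 38 s allowed. The interface reports no verdict.

**Position:** fitting the corners in both camera pictures together puts the cassette 0.3 mm in x and 0.2 mm in y from the seat. Each camera alone stays within 0.9 mm.

**Squareness:** this is the least certain check. Both cameras together give −0.004 rad, but the top camera alone says +0.010 and the scene camera alone −0.019, close to the 0.02 limit. I put that spread down to picking corners by hand, since I had pushed the cassette firmly against both fences.

**Catch bar and surroundings:** the bar is visibly up behind the cassette. The hex key and ferrule cap look unmoved in the pictures. The arm stayed well above the pipe clamp, but I did not check it again.

**Force:** the first press peaked at about 57 N wrist force, more than I intended but under the 120 N limit. I eased it off straight afterwards.

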